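Hold a belt pulley on the flat of a drive shaft

ROBOT

A 6-joint arm with a two-finger parallel gripper is mounted at the origin on a cart in front of the work surface, level with it; the furniture and walls round the work are solid. World frame = base frame: x ahead of the robot, y to its left, z up, the work surface at z = 0. Lengths are in mm, angles in degrees, forces in N, time in s.
With the tool pointing down it reaches from about 350 to 850 mm from the base axis. Payload 8.1 kg.
Tool frame: the origin (TCP) lies at the very end of the fingers, on their centre line; the grasp point (between the pads) lies 19 mm behind it (r.grip_point_offset is the distance from the TCP to the grasp point, in mm); z points along the fingers, y is the line along which they close (so a half turn about z gives the same grasp; the last joint's range is limited). The gripper opens to 85 mm and grips with 20 to 120 N. Pads are 22 mm wide; open, the fingers measure 114 mm over their backs; the gripper's body (76 mm by 85 mm) begins 54 mm behind the grasp point. The pads swing forward as they close: fully open they stand 13 mm farther back than shut.
Start: joints at [72.284, 7.471, 85.268, -0, 87.261, -4.893], TCP at [133.139, 585.046, 231.292] pointing down, gripper open.
Joint ranges: [-169.43, 169.43], [-51.17, 129.36], [1.28, 143.12], [-76.62, 256.62], [0, 156.53], [-152.29, 152.29]. Speed limits (degrees/s): [136.94, 136.94, 159.86, 180, 180, 180].

INTERFACE

Orientations are given as [roll, pitch, yaw] about the fixed x, y, z axes, in that order (R = Rz(yaw) Ry(pitch) Rx(roll)).
In Python, from bench import status, eyes, r gives the robot as it stands.
- The arm moves only by the shell command python3 -m handwheel 'ROWS' [FORCE]. ROWS is a JSON object whose one key "series" holds a list that holds one entry, the list of rows, each a list of 7 numbers: the shift along the tool's x, y, z in cm, then the turn, a rotation vector about the tool's x, y, z in rad, then the opening, from 0 (shut) to 1 (fully open). In form: {"series": [[[tx, ty, tz, rx, ry, rz, claw], ...]]}. A call has 1 to 12 rows; each row is the pose to reach, as a shift and turn from the pose commanded when the call began, along the tool's axes at that moment; what a row does not reach only later rows make up. A row lasts 1/8 s, in which the tool goes at most 62.5 mm and 10.7 degrees, less where a joint would pass 70% of its speed; a pose out of reach is approached as far as the arm can. A call with a gripper value outside its range is refused whole. The fingers move at their own pace and stop on an object; FORCE is the grip in N (left out, the last holds). Time passes only in rows, so rows that repeat a pose let the fingers close. It gives the time, the measured TCP pose, the force, the opening and the grip force at its end, in the units of the state.
- status.sense(): the state, without advancing time (a new reading comes with each control period).
- eyes.snapshot(name): name is "scene" or "top"; returns a dict with "img" (480x640x3 uint8, red, green, blue), "mtx" (3x3 intrinsics, pixels), "R" (3x3) and "t" (3): a world point X has camera coordinates R X + t. Camera axes: x right, y down, z forward; pixel columns grow to the right and rows downward; lengths in mm; the calibration is good to about 2 mm. A picture is of the moment at which its call begins. There is no depth.
- r.hand_in(): hands the job in; it is judged then, once.
The state is a dict: "time": time; "joint_pos": joint angles; "qd": joint speeds; "joint_efforts": joint torques, N m; "tool_pos": TCP position; "tcp_rot": TCP orientation; "ft_force": force on the tool from outside, world axes, zero at the start; "wrist_torque": the same for the moment, N m; "finger_gap": finger opening in mm; "grip_force": force on a finger pad.
Only numpy, scipy, OpenCV 4.12 (cv2) and the standard library are available. Lean on these libraries where they do the work, as an engineer would, in place of code of your own. Each camera call takes 0.05 s, during which the arm holds its last target. There are 200 camera calls.

TASK

Turn the upright drive shaft with the fingers until the flat milled on it squarely faces the open front of the guard. Then pick up the belt pulley, hub up, and slide it over the shaft with its set screw on that flat until the top of the hub is flush with the shaft's end, leaving the hex driver, blue marker and red USB stick where they lie. Finish while holding the pulley there, level and still, for a colleague to tighten the screw: it is loose and would drop if let go.

Things in the scene. Friction and masses are not known exactly. Their poses are not given: they have to be found in the camera images.
- drive_unit: Belt drive, fixed on the table, turned up to 0.25 rad. Origin: underside of its plate, on the upright shaft's axis; z up, -x is its open front. Plate 8 mm thick, x -65 to +85, y -78 to +78. Grey gearbox 64 x 64 mm round the axis, top at z 52; steel flange 50 mm across to z 57, boss 28 mm across to z 60, from which the shaft rises; black motor behind (to x +69, below z 60).
- guard_back (a point): Middle of the top edge of the guard's back wall, inner face, 78 mm behind the shaft axis, 105 mm above the table; axes of the drive unit. The clear guard with a black rim, 105 mm high, has a back wall and two side walls (inner faces 72 mm left and right of the axis, reaching 12 mm in front of it); its front (-x) and top are open.
- shaft: The drive unit's upright steel shaft, 14 mm in diameter, bare from z 60 to 105 mm above the table, its end chamfered 2 mm. Origin on its axis at the table's height; turns with the shaft (axes as those of shaft_flat). It turns either way without stops against a light drag (0.05 N m) and stays where it is left.
- shaft_end (a point): Centre of the shaft's top end face, on the drive unit's axis, 105 mm above the table; axes of the drive unit, which do not turn with the shaft.
- shaft_flat (a point): Middle of the shaft's flat, 4 mm off the axis, 15 mm below the shaft end; axes turn with the shaft, -x points squarely out of the flat. The flat is 11.5 mm wide over the shaft's top 30 mm. Fingers closing squarely on it and the round side behind stop at 11 mm, elsewhere at up to 14 mm. It starts facing any way, at least 0.8 rad off the open front.
- pulley: Loose aluminium toothed pulley, about 90 g, standing hub up, turned up to 0.5 rad. Origin: centre of its underside, z up the bore. Toothed part 42 mm across, z 0 to 18 mm; hub 26 mm across, z 18 to 28; bore 16 mm right through. Grip the toothed part from above, across the screw (fingers closing along its y), fingertips about 2 mm above its underside.
- hub_top (a point): Centre of the pulley's hub face, on its axis, 28 mm above its underside; axes of the pulley.
- set_screw (a point): Outer end of the set screw's head, 19 mm from the pulley's axis on its -x side, 23 mm above its underside; axes of the pulley. Head 7 mm thick; the 4 mm thick tip stands into the bore to 5 mm from the axis, so the pulley goes down over the shaft only with the screw over the flat (within about 0.3 rad).
- hex_driver: Hex driver with a grey handle, 180 mm long, 22 mm thick, loose on the table in front of the drive unit. Origin at the middle of its underside; long axis y, the handle on the +y side. Leave alone.
- blue_marker: White marker pen with a blue cap, 127 mm long, 15 mm thick, loose on the table. Origin at the middle of its underside; long axis y. Leave alone.
- red_usb_stick: Red memory stick, 60 x 18 x 9 mm, loose on the table. Origin at the middle of its underside; long axis y. Leave alone.
Not all that is in view belongs to the job. There is more than one size of the pulley; the job needs the largest.

How it is judged:
By the outcome, as a careful person would: the job done as asked, in the order asked, and still so for the second after the job is handed in, while the arm keeps its last pose, push and grip.
It also fails if it takes over 64 s, if anything falls off the work surface, if the arm or the gripper's body presses on something with over 40 N, if the wrist force passes 120 N, or if a joint passes its speed limit or range.

## Working session

There is one attempt and no reset: what is moved stays moved. The work goes in short steps, Python scripts to look and compute and a shell command to move; the robot and the scene stay as the last step left them, time stands still between calls to the robot, and variables do not carry over. Pictures are saved under pics/ and viewed, at most 10 in all, crops included, and the job is handed in when it is done.

```bash
mkdir -p pics; ls; python3 - <<'E'
from bench import status, eyes, r
import cv2
print(status.sense())
for n in("scene","top"):
    s=eyes.snapshot(n); cv2.imwrite(f"pics/{n}0.png",s["img"][:,:,::-1]); print(n,s["mtx"].round(1).tolist(),s["R"].round(3).tolist(),s["t"].round(1).tolist())
E
```

```text
pics
{'time': 0.0, 'joint_pos': array([ 7.22848471e+01,  7.51453690e+00,  8.53303713e+01, -3.61453331e-04,
        8.72623293e+01, -4.89481648e+00]), 'qd': array([-0.03667664,  0.04594289, -0.04025445,  0.01556619,  0.03777063,
       -0.07651631]), 'joint_efforts': array([-2.03093667e-03, -5.69411051e+01, -5.00543082e+01, -4.29740203e-04,
        1.49081298e-02,  1.45456954e-05]), 'tool_pos': array([132.96360889, 584.50569372, 230.23993206]), 'tcp_rot': array([-1.79893123e+02, -8.79053643e-03,  1.67179673e+02]), 'ft_force': array([-0.70246658, -0.92540819,  0.05472773]), 'wrist_torque': array([-0.00802922,  0.01934556, -0.05821134]), 'grip_force': 0.0, 'finger_gap': 85.54637360447344}
scene [[538.5, 0.0, 311.6], [0.0, 538.5, 237.0], [0.0, 0.0, 1.0]] [[-0.975, -0.221, -0.015], [-0.1, 0.495, -0.863], [0.198, -0.84, -0.505]] [531.5, 160.4, 689.6]
top [[439.5, 0.0, 328.1], [0.0, 439.5, 233.6], [0.0, 0.0, 1.0]] [[0.03, -1.0, 0.005], [-0.993, -0.031, -0.117], [0.117, -0.002, -0.993]] [-85.0, 561.0, 882.1]
```

View pics/scene0.png

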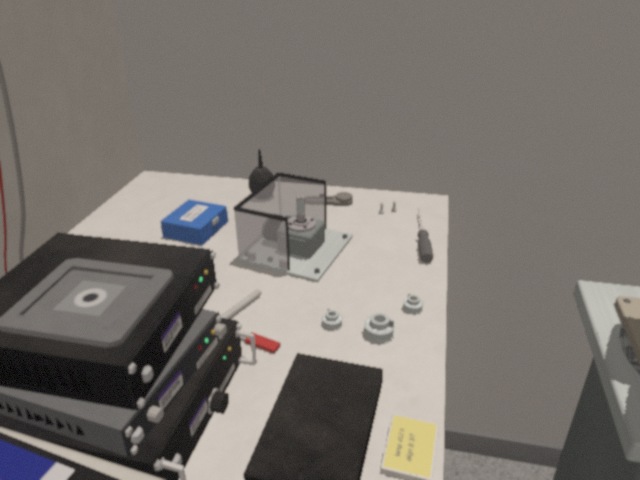

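View pics/top0.png

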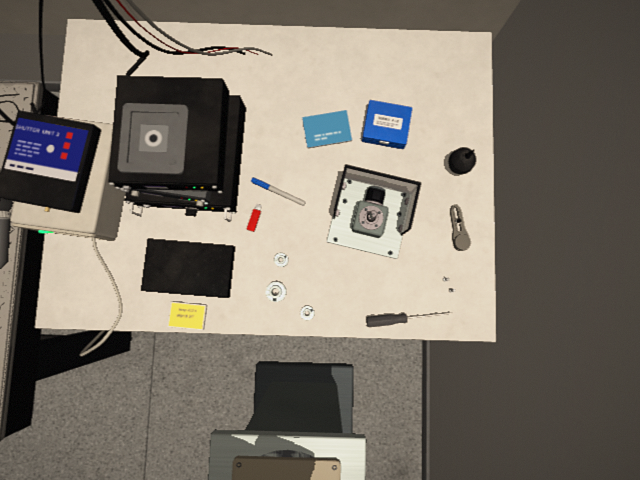

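Scene: the guard and drive unit are at about (295,235) in scene and (370,215) in top. The largest pulley is at (379,325) in scene and (276,291) in top, with smaller ones beside it. The driver is at top (407,319). Next I enlarge the parts that matter.

```bash
cat > h.py <<'E'
import numpy as np, cv2
from bench import status, eyes, r
def proj(s,X):
    X=np.atleast_2d(X)@s["R"].T+s["t"]; p=X@s["mtx"].T; return p[:,:2]/p[:,2:]
def back(s,uv,z):
    d=s["R"].T@np.linalg.inv(s["mtx"])@[*uv,1]; c=-s["R"].T@s["t"]; return c+d*(z-c[2])/d[2]
def crop(im,u0,v0,w,h,k): return cv2.resize(im[v0:v0+h,u0:u0+w],None,fx=k,fy=k,interpolation=cv2.INTER_CUBIC)
E
python3 - <<'E'
from h import *
t=eyes.snapshot("top")["img"][:,:,::-1]; s=eyes.snapshot("scene")["img"][:,:,::-1]
a=np.hstack([crop(t,325,160,100,100,4),crop(t,250,240,100,100,4)])
b=np.hstack([crop(s,235,170,120,60,3),crop(s,310,280,120,60,3)])
b=cv2.resize(s[170:282,230:360],None,fx=5,fy=5,interpolation=2)[:, :]
cv2.imwrite("pics/c1.png",a)
c=np.hstack([crop(s,230,170,130,110,4)[:400],crop(s,360,300,50,50,5)[:250].copy() if 0 else cv2.resize(s[285:345,350:405],(280,400*1),interpolation=2)[:400]])
cv2.imwrite("pics/c2.png",crop(s,230,170,130,110,5))
E
```

```text
(no output)
```

View pics/c1.png

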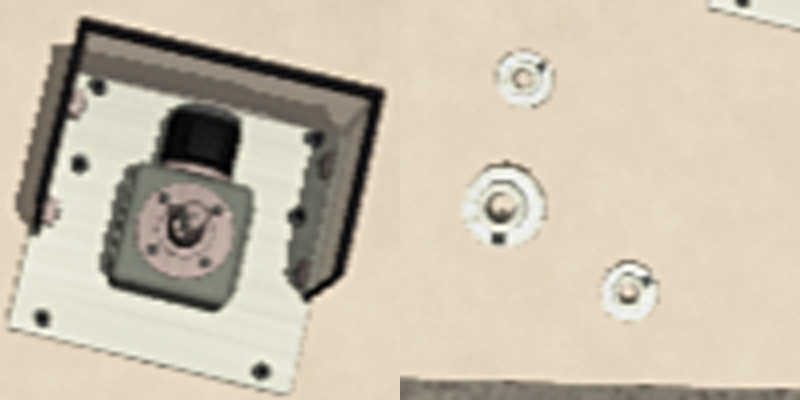

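View pics/c2.png

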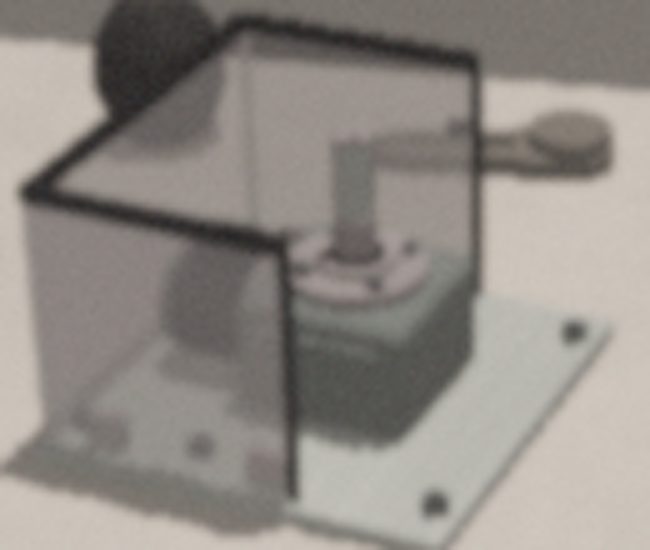

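Top crop: the drive unit is turned about −13° in the image, and the largest pulley has its screw at crop (499,239), toward the robot. Scene crop: the shaft top is at crop (353,145) and the plate front corners at (612,325) and (440,548). Next I fit the poses and enlarge the shaft.

```bash
python3 - <<'E'
from h import *
from scipy.optimize import least_squares
S=eyes.snapshot("scene");T=eyes.snapshot("top")
ct=lambda x,y,u0,v0,k:(u0+(x+.5)/k-.5,v0+(y+.5)/k-.5)
obs=[(T,(-65,78,8),ct(9,328,325,160,4)),(T,(-65,-78,8),ct(291,394,325,160,4)),(T,(0,0,57),ct(185,229,325,160,4)),
(T,(79,74,105),ct(83,22,325,160,4)),(T,(79,-74,105),ct(381,93,325,160,4)),
(S,(-65,-78,8),ct(612,325,230,170,5)),(S,(-65,78,8),ct(442,548,230,170,5)),(S,(0,0,105),ct(353,142,230,170,5)),
(S,(79,74,105),ct(240,20,230,170,5)) if 0 else (S,(79,74,105),ct(30,192,230,170,5)),(S,(79,-74,105),ct(240,20,230,170,5)),(S,(-12,-74,105),ct(475,60,230,170,5)),(S,(-12,74,105),ct(283,243,230,170,5))]
def W(p,X): c,s=np.cos(p[2]),np.sin(p[2]); return (p[0]+c*X[0]-s*X[1],p[1]+s*X[0]+c*X[1],X[2])
def res(p,sel=(0,1)): return np.concatenate([proj(c,W(p,X))[0]-uv for c,X,uv in obs if (c is T and 0 in sel) or (c is S and 1 in sel)])
for sel in((0,1),(0,),(1,)):
    f=least_squares(res,[580,-170,-.2],args=(sel,),loss="soft_l1"); print("drive",f.x[:2].round(1),np.degrees(f.x[2]).round(2)); print(res(f.x,sel).reshape(-1,2).round(1).tolist() if len(sel)>1 else "")
h=back(T,ct(502,205,250,240,4),28);sc=back(T,ct(499,239,250,240,4),26);mk=back(T,ct(507,163,250,240,4),18)
base=back(T,ct(504,206,250,240,4),18)
print("pulley",h.round(1),base.round(1),"screw",(sc-h).round(1),np.degrees(np.arctan2(*(h-sc)[1::-1])),(mk-h).round(1))
print(proj(S,h), "shaft top in scene")
s=S["img"][:,:,::-1];t=T["img"][:,:,::-1]
cv2.imwrite("pics/c3.png",np.hstack([crop(s,286,188,30,50,12)[:480],np.vstack([crop(t,358,203,26,26,12),np.zeros((600-312,312,3),np.uint8)])[:480]]) if 0 else np.hstack([crop(s,284,188,32,36,12),crop(t,358,203,26,36,12)]))
cv2.imwrite("pics/pul.png",crop(s,355,300,60,50,12))
E
```

```text
drive [ 597.8 -153.6] -11.47
[[-0.7, -0.3], [0.1, -0.1], [-0.2, -0.1], [-0.4, 0.3], [-0.8, -0.4], [0.6, -0.8], [-0.2, 0.3], [-0.0, -1.1], [-0.4, -0.5], [0.5, -0.8], [-0.0, -0.8], [0.3, -0.2]]
drive [ 597.6 -154.3] -11.67

drive [ 597.5 -151.9] -11.26

pulley [ 448.  -168.5   28. ] [ 447.4 -170.7   18. ] screw [-17.5   1.   -2. ] -3.339125597257628 [ 21.8  -3.3 -10. ]
[[389.88340907 241.8662785 ]] shaft top in scene
```

View pics/c3.png

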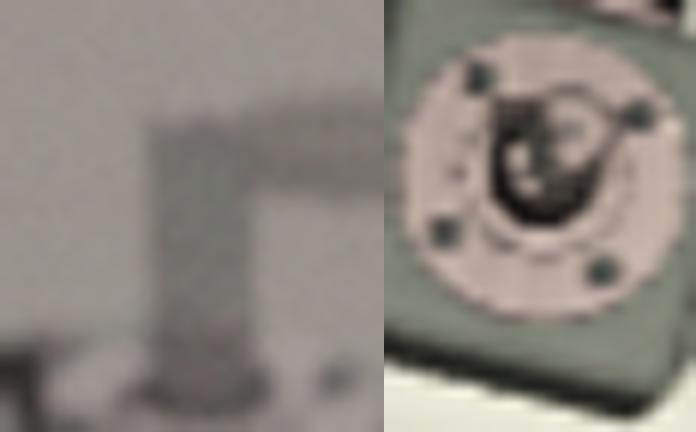

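Left: the upper two thirds of the shaft is a uniform grey that changes below z 75, so the flat faces roughly the scene camera (about +y). Right: the end disc at crop (568,130) looks cut on its left side, which agrees. My pulley crop used the wrong panel offset, so I'll redo it and sharpen the shaft's top view.

```bash
python3 - <<'E'
from h import *
S=eyes.snapshot("scene");T=eyes.snapshot("top")
ct=lambda x,y,u0,v0,k:(u0+(x+.5)/k-.5,v0+(y+.5)/k-.5)
h=back(T,ct(102,205,250,240,4),28);sc=back(T,ct(99,239,250,240,4),26);mk=back(T,ct(107,163,250,240,4),18)
print("pulley",h.round(1),back(T,ct(104,206,250,240,4),18).round(1),"screw",(sc-h).round(1),np.degrees(np.arctan2(*(h-sc)[1::-1])),(mk-h).round(1))
c=(597.6,-153.8)
cam=-S["R"].T@S["t"];print("scene cam dir deg",np.degrees(np.arctan2(cam[1]-c[1],cam[0]-c[0])))
n=np.mean([eyes.snapshot("top")["img"].astype(float) for _ in range(8)],0)[:,:,::-1]
s=np.mean([eyes.snapshot("scene")["img"].astype(float) for _ in range(8)],0)[:,:,::-1]
a=crop(n,362,205,16,16,25).clip(0,255).astype(np.uint8)
b=a.copy()
th=np.linspace(0,2*np.pi,37)
P=proj(T,np.c_[c[0]+7*np.cos(th),c[1]+7*np.sin(th),0*th+105]); P=((P-[362,205]+.5)*25).astype(int)
cv2.polylines(b,[P],True,(0,0,255)); cv2.line(b,tuple(P[9]),tuple(P[9]),(0,255,0),6)
q=crop(s,360,305,40,40,10);
w=np.clip(q,0,255).astype(np.uint8)
cv2.imwrite("pics/c4.png",np.hstack([a,b])); cv2.imwrite("pics/c5.png",w)
E
```

```text
pulley [441.8  37.7  28. ] [441.1  37.7  18. ] screw [-17.4   1.   -2. ] -3.294363582390042 [ 21.7  -0.5 -10. ]
scene cam dir deg 104.54459524602754
```

View pics/c4.png

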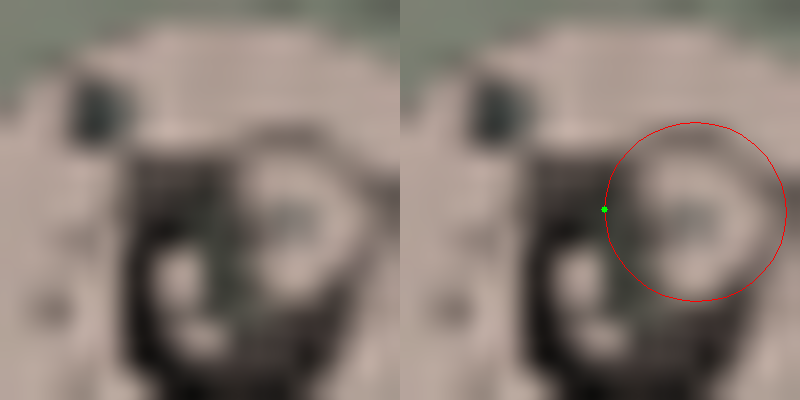

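The flat's chord runs on the left from about (235,150) to (265,300), so its normal is at roughly 100° in world. I'll grip with the tool's y at −80°, then turn it to −11.5°.

```bash
cat >> h.py <<'E'
from scipy.spatial.transform import Rotation as Ro
def delta(pos,ydeg,msg=""):
    """rows values (cm, rad) to bring the measured TCP to pos, tool straight down, tool y at world angle ydeg"""
    st=status.sense(); R0=Ro.from_euler("xyz",st["tcp_rot"],degrees=True); R1=Ro.from_euler("xyz",[180,0,ydeg+90],degrees=True)
    print(msg,"d cm",(R0.inv().apply(np.array(pos)-st["tool_pos"])/10).round(3).tolist(),"rot",(R0.inv()*R1).as_rotvec().round(3).tolist(),
      "| t",round(st["time"],2),"pos",st["tool_pos"].round(1).tolist(),"rpy",st["tcp_rot"].round(2).tolist(),"F",st["ft_force"].round(1).tolist(),"M",st["wrist_torque"].round(2).tolist(),"gap",round(st["finger_gap"],2),"grip",round(st["grip_force"],1))
E
python3 -c "
from h import *
delta((598,-155,150),-80)"
```

```text
d cm [-61.754, -61.84, 8.129] rot [-0.0, 0.0, 2.743] | t 1.2 pos [133.1, 585.0, 231.3] rpy [-180.0, -0.0, 167.18] F [-1.2, 0.5, -0.6] M [0.04, 0.06, 0.03] gap 85.17 grip 0.0
```

```bash
python3 -m handwheel '{"series": [[[-61.75,-61.84,2,0,0,2.743,1],[-61.75,-61.84,2,0,0,2.743,1],[-61.75,-61.84,2,0,0,2.743,1],[-61.75,-61.84,2,0,0,2.743,1],[-61.75,-61.84,2,0,0,2.743,1],[-61.75,-61.84,2,0,0,2.743,1],[-61.75,-61.84,2,0,0,2.743,1],[-61.75,-61.84,2,0,0,2.743,1],[-61.75,-61.84,2,0,0,2.743,1],[-61.75,-61.84,2,0,0,2.743,1],[-61.75,-61.84,2,0,0,2.743,1],[-61.75,-61.84,2,0,0,2.743,1]]]}' 20; python3 -c "
from h import *
delta((598,-155,150),-80)"
```

```text
time: 2.7
tool_pos: [532.9, -51.9, 214.4]
tcp_rot: [180.0, -0.0, 37.9]
ft_force: [1.9, 2.0, 0.5]
finger_gap: 85.3
grip_force: 0.0
 d cm [-1.201, 12.125, 6.447] rot [0.0, -0.001, 0.487] | t 2.7 pos [532.9, -51.9, 214.4] rpy [179.97, -0.04, 37.89] F [1.9, 2.0, 0.5] M [0.01, -0.07, 0.02] gap 85.32 grip 0.0
```

```bash
python3 -m handwheel '{"series": [[[-1.2,12.1,6,0,0,0.487,0.6],[-1.2,12.1,6,0,0,0.487,0.6],[-1.2,12.1,6,0,0,0.487,0.6],[-1.2,12.1,6,0,0,0.487,0.6],[-1.2,12.1,6,0,0,0.487,0.6],[-1.2,12.1,6,0,0,0.487,0.6]]]}' 20; python3 -c "
from h import *
delta((598,-155.3,70),-80)"
```

```text
time: 3.45
tool_pos: [597.8, -151.6, 155.4]
tcp_rot: [180.0, -0.1, 10.5]
ft_force: [0.6, 0.0, 0.4]
finger_gap: 51.1
grip_force: 0.0
 d cm [-0.065, 0.365, 8.539] rot [0.001, -0.002, 0.009] | t 3.45 pos [597.8, -151.6, 155.4] rpy [179.95, -0.09, 10.51] F [0.6, 0.0, 0.4] M [0.02, -0.06, -0.01] gap 51.09 grip 0.0
```

Next I descend and close on the shaft at 20 N.

```bash
python3 -m handwheel '{"series": [[[-0.06,0.2,3,0,0,0,0.6],[-0.06,0.2,6,0,0,0,0.6],[-0.06,0.2,8.5,0,0,0,0.6],[-0.06,0.2,8.5,0,0,0,0.4],[-0.06,0.2,8.5,0,0,0,0.4],[-0.06,0.2,8.5,0,0,0,0],[-0.06,0.2,8.5,0,0,0,0],[-0.06,0.2,8.5,0,0,0,0],[-0.06,0.2,8.5,0,0,0,0],[-0.06,0.2,8.5,0,0,0,0]]]}' 20; python3 -c "
from h import *
delta((598,-155.3,70),-80)"
```

```text
time: 4.7
tool_pos: [598.7, -155.7, 71.3]
tcp_rot: [179.8, -0.2, 10.3]
ft_force: [0.3, -5.9, 4.1]
finger_gap: 12.6
grip_force: 20.1
 d cm [-0.064, -0.053, 0.127] rot [0.003, -0.003, 0.006] | t 4.7 pos [598.7, -155.7, 71.3] rpy [179.85, -0.18, 10.34] F [0.3, -5.9, 4.1] M [-0.47, -0.04, 0.01] gap 12.61 grip 20.1
```

```bash
python3 -m handwheel '{"series": [[[0,0,0,0,0,0,0.3],[0,0,0,0,0,-0.16,0.3],[0,0,0,0,0,-0.32,0.3],[0,0,0,0,0,-0.32,0.0],[0,0,0,0,0,-0.32,0.0],[0,0,0,0,0,-0.32,0.0],[0,0,0,0,0,-0.32,0.0]]]}' 20; python3 -c "
from h import *
delta((598,-155.3,70),-62)"
```

```text
time: 5.58
tool_pos: [598.0, -155.5, 69.2]
tcp_rot: [179.9, -0.0, 28.4]
ft_force: [4.5, -6.5, -3.3]
finger_gap: 12.7
grip_force: 20.3
 d cm [0.013, -0.016, -0.079] rot [0.002, -0.001, 0.008] | t 5.58 pos [598.0, -155.5, 69.2] rpy [179.87, -0.04, 28.44] F [4.5, -6.5, -3.3] M [-0.68, -0.6, 0.03] gap 12.67 grip 20.3
```

Two angles gave the same gap, so the fingertips are probably catching the round part below z 75. I'll raise 8 mm and try between the two angles.

```bash
python3 -m handwheel '{"series": [[[0,0,0,0,0,0,0.3],[0,0,-0.8,0,0,0.14,0.3],[0,0,-0.8,0,0,0.14,0.3],[0,0,-0.8,0,0,0.14,0.0],[0,0,-0.8,0,0,0.14,0.0],[0,0,-0.8,0,0,0.14,0.0],[0,0,-0.8,0,0,0.14,0.0]]]}' 20; python3 -c "
from h import *
delta((598,-155.3,78),-70)"
```

```text
time: 6.45
tool_pos: [598.3, -156.6, 77.5]
tcp_rot: [179.8, -0.1, 20.7]
ft_force: [4.1, -8.9, -2.6]
finger_gap: 10.7
grip_force: 23.1
 d cm [0.02, -0.129, -0.051] rot [0.004, -0.001, 0.013] | t 6.45 pos [598.3, -156.6, 77.5] rpy [179.77, -0.08, 20.74] F [4.1, -8.9, -2.6] M [-1.39, -0.68, -0.04] gap 10.66 grip 23.1
```

Gap 10.7 mm means the fingers are flush on the flat. The outward push agrees with the flat being on the +y side. Now I turn it to the front.

```bash
python3 -m handwheel '{"series": [[[0,0,0,0,0,0,0],[0.02,0,0,0,0,-0.15,0],[0.04,0,0,0,0,-0.3,0],[0.06,0,0,0,0,-0.45,0],[0.08,0,0,0,0,-0.6,0],[0.1,0,0,0,0,-0.75,0],[0.12,0,0,0,0,-0.9,0],[0.12,0,0,0,0,-1.008,0],[0.12,0,0,0,0,-1.008,0],[0.12,0,0,0,0,-1.008,0]]]}' 40; python3 -c "
from h import *
delta((599.3,-155.5,78),-11.5)"
```

```text
time: 7.7
tool_pos: [598.9, -155.5, 77.5]
tcp_rot: [179.9, 0.1, 78.5]
ft_force: [2.5, -6.2, 0.5]
finger_gap: 9.6
grip_force: 39.1
 d cm [0.009, 0.034, -0.047] rot [0.002, 0.002, 0.0] | t 7.7 pos [598.9, -155.5, 77.5] rpy [179.89, 0.12, 78.52] F [2.5, -6.2, 0.5] M [-1.03, -0.16, 0.08] gap 9.64 grip 39.1
```

```bash
python3 -m handwheel '{"series": [[[0,0,0,0,0,0,0.3],[0,0,0,0,0,0,0.6],[0,0,0,0,0,0,0.6],[0,0,-3,0,0,0,0.6],[0,0,-8,0,0,0,0.6],[0,0,-8,0,0,0,0.6]]]}' 20; python3 -c "
from h import *
delta((441.4,37.7,110),86.7)
delta((441.4,37.7,110),-93.3)"
```

```text
time: 8.45
tool_pos: [601.6, -154.8, 162.9]
tcp_rot: [179.5, 0.1, 78.5]
ft_force: [0.3, -0.2, -0.4]
finger_gap: 51.4
grip_force: 0.0
 d cm [15.666, -19.591, 5.095] rot [0.006, 0.009, -1.715] | t 8.45 pos [601.6, -154.8, 162.9] rpy [179.48, 0.07, 78.46] F [0.3, -0.2, -0.4] M [-0.03, -0.08, -0.01] gap 51.36 grip 0.0
 d cm [15.666, -19.591, 5.095] rot [0.008, -0.006, 1.427] | t 8.45 pos [601.6, -154.8, 162.9] rpy [179.48, 0.07, 78.46] F [0.3, -0.2, -0.4] M [-0.03, -0.08, -0.01] gap 51.36 grip 0.0
```

```bash
python3 -m handwheel '{"series": [[[15.67,-19.59,0,0.008,0,1.427,0.8],[15.67,-19.59,0,0.008,0,1.427,0.8],[15.67,-19.59,0,0.008,0,1.427,0.8],[15.67,-19.59,3,0.008,0,1.427,0.8],[15.67,-19.59,5,0.008,0,1.427,0.8],[15.67,-19.59,5,0.008,0,1.427,0.8],[15.67,-19.59,5,0.008,0,1.427,0.8],[15.67,-19.59,5,0.008,0,1.427,0.8],[15.67,-19.59,5,0.008,0,1.427,0.8]]]}' 20; python3 - <<'E'
from h import *
delta((441.4,37.7,50),-93.3)
n=np.mean([eyes.snapshot("top")["img"].astype(float) for _ in range(4)],0)[:,:,::-1]
s=np.mean([eyes.snapshot("scene")["img"].astype(float) for _ in range(4)],0)[:,:,::-1]
a=np.hstack([crop(n,360,203,20,20,20),crop(s,288,190,20,20,20)])
cv2.imwrite("pics/d1.png",a.clip(0,255).astype(np.uint8))
E
```

```text
time: 9.57
tool_pos: [437.4, 39.0, 106.5]
tcp_rot: [-179.7, 0.3, -3.3]
ft_force: [0.5, 0.7, 0.2]
finger_gap: 68.6
grip_force: 0.0
 d cm [0.435, 0.136, 5.649] rot [-0.006, 0.006, 0.001] | t 9.57 pos [437.4, 39.0, 106.5] rpy [-179.68, 0.33, -3.27] F [0.5, 0.7, 0.2] M [-0.01, 0.02, -0.04] gap 68.55 grip 0.0
```

View pics/d1.png

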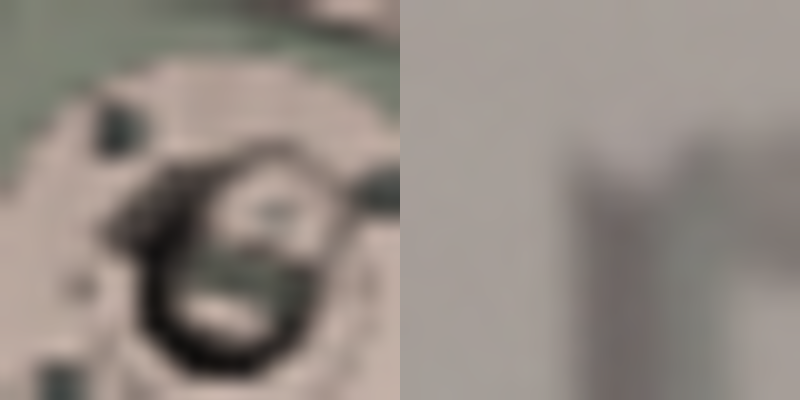

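The flat now faces the front: the chord in the left view runs (210,240) to (310,262), parallel to the drive's front edge. Next is the pulley grip.

```bash
python3 -m handwheel '{"series": [[[0.4,0.1,4,-0.003,0.003,0,0.75],[0.4,0.1,7,-0.003,0.003,0,0.75],[0.4,0.1,8.5,-0.003,0.003,0,0.75],[0.4,0.1,8.5,-0.003,0.003,0,0.75],[0.4,0.1,8.5,-0.003,0.003,0,0.75]]]}' 20; python3 -c "
from h import *
delta((441.4,37.2,2.5),-93.3)"
```

```text
time: 10.6
tool_pos: [442.5, 38.1, 23.3]
tcp_rot: [-179.9, 0.0, -3.3]
ft_force: [0.5, -0.2, 0.2]
finger_gap: 64.0
grip_force: 0.0
 d cm [-0.105, 0.1, 2.085] rot [-0.003, 0.0, -0.0] | t 10.6 pos [442.5, 38.1, 23.3] rpy [-179.85, 0.0, -3.33] F [0.5, -0.2, 0.2] M [0.01, 0.03, -0.04] gap 64.0 grip 0.0
```

```bash
python3 -m handwheel '{"series": [[[-0.08,0.1,1.2,0,0,0,0.75],[-0.08,0.1,2,0,0,0,0.75],[-0.08,0.1,2.0,0,0,0,0.75],[-0.08,0.1,2.0,0,0,0,0.75]]]}' 20; python3 -c "
from h import *
delta((441.4,37.2,2.5),-93.3)"; python3 -m handwheel '{"series": [[[0,0,0,0,0,0,0.5],[0,0,0,0,0,0,0.4],[0,0,0,0,0,0,0.4],[0,0,0,0,0,0,0.4],[0,0,0,0,0,0,0.4]]]}' 20; python3 -c "
from h import *
delta((441.4,37.2,2.5),-93.3)"
```

```text
time: 11.1
tool_pos: [440.5, 37.2, 2.1]
tcp_rot: [-179.9, 0.1, -3.3]
ft_force: [-0.5, 0.2, -0.7]
finger_gap: 64.2
grip_force: 0.0
 d cm [0.087, -0.003, -0.041] rot [-0.003, 0.002, -0.001] | t 11.1 pos [440.5, 37.2, 2.1] rpy [-179.85, 0.12, -3.34] F [-0.5, 0.2, -0.7] M [-0.05, -0.05, 0.0] gap 64.21 grip 0.0
time: 11.72
tool_pos: [441.0, 37.2, 2.5]
tcp_rot: [-179.8, 0.1, -3.3]
ft_force: [-0.8, 0.1, 5.1]
finger_gap: 40.4
grip_force: 20.9
 d cm [0.039, 0.002, 0.005] rot [-0.003, 0.001, -0.001] | t 11.72 pos [441.0, 37.2, 2.5] rpy [-179.85, 0.06, -3.34] F [-0.8, 0.1, 5.1] M [0.05, 0.16, -0.02] gap 40.38 grip 20.9
```

```bash
python3 -m handwheel '{"series": [[[0,0,0,0,0,0,0.3],[0,0,0,0,0,0,0.3],[0,0,-1,0,0,0,0.3],[0,0,-4,0,0,0,0.3],[0,0,-9,0,0,0,0.3],[0,0,-13.5,0,0,0,0.3],[0,0,-13.5,0,0,0,0.3],[0,0,-13.5,0,0,0,0.3]]]}' 60; python3 - <<'E'
from h import *
delta((597.5,-154.8,136),-101.5)
n=np.mean([eyes.snapshot("top")["img"].astype(float) for _ in range(2)],0)[:,:,::-1]
s=np.mean([eyes.snapshot("scene")["img"].astype(float) for _ in range(2)],0)[:,:,::-1]
S=eyes.snapshot("scene");st=status.sense();print(proj(S,st["tool_pos"]))
u,v=proj(S,st["tool_pos"])[0].astype(int)
cv2.imwrite("pics/e1.png",np.hstack([crop(s,u-25,v-35,50,50,8)]).clip(0,255).astype(np.uint8))
E
```

```text
time: 12.72
tool_pos: [440.4, 36.9, 136.7]
tcp_rot: [-179.9, 0.1, -3.3]
ft_force: [-0.0, 0.0, -1.4]
finger_gap: 39.5
grip_force: 60.8
 d cm [16.797, 18.218, -0.017] rot [-0.002, 0.002, 0.142] | t 12.72 pos [440.4, 36.9, 136.7] rpy [-179.86, 0.13, -3.34] F [-0.0, 0.0, -1.4] M [-0.03, 0.05, -0.02] gap 39.46 grip 60.8
[[385.21115391 251.15847379]]
```

View pics/e1.png

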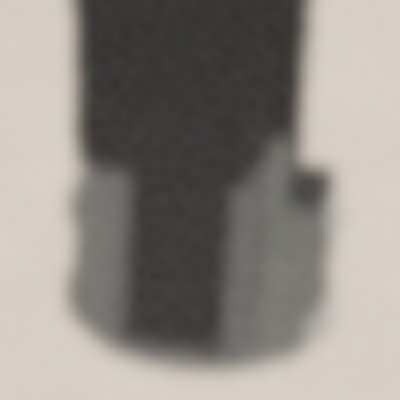

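The pulley is held level, with the screw at the front right (crop (310,185)). Its centre sits about 0.7 mm ahead of the TCP in x. Now I carry it over the shaft.

```bash
python3 -m handwheel '{"series": [[[4,4.3,0,0,0,0.03,0.3],[8,8.7,0,0,0,0.07,0.3],[12,13,0,0,0,0.1,0.3],[15.5,16.9,0,0,0,0.142,0.3],[16.72,18.21,0,0,0,0.142,0.3],[16.72,18.21,0,0,0,0.142,0.3],[16.72,18.21,0,0,0,0.142,0.3],[16.72,18.21,0,0,0,0.142,0.3]]]}' 60; python3 -c "
from h import *
delta((596.8,-154.8,109),-101.5)"
```

```text
time: 13.98
tool_pos: [596.6, -153.6, 136.2]
tcp_rot: [-179.9, 0.2, -11.4]
ft_force: [0.7, 0.1, 0.4]
finger_gap: 39.3
grip_force: 60.8
 d cm [0.052, 0.116, 2.719] rot [-0.002, 0.003, 0.002] | t 13.97 pos [596.6, -153.6, 136.2] rpy [-179.86, 0.16, -11.41] F [0.7, 0.1, 0.4] M [-0.06, -0.03, -0.03] gap 39.27 grip 60.8
```

```bash
python3 -m handwheel '{"series": [[[0.03,0.08,1.2,0,0.002,0,0.3],[0.03,0.08,2.4,0,0.002,0,0.3],[0.03,0.08,2.6,0,0.002,0,0.3],[0.03,0.08,2.6,0,0.002,0,0.3],[0.03,0.08,2.6,0,0.002,0,0.3]]]}' 60; python3 - <<'E'
from h import *
P=[]
for i in range(4): P.append(status.sense()["tool_pos"]); eyes.snapshot("top")
print(np.round(P,2).tolist()); delta((596.8,-154.8,109),-101.5)
E
```

```text
time: 14.6
tool_pos: [597.5, -155.5, 110.7]
tcp_rot: [-179.9, -0.0, -11.5]
ft_force: [-0.9, 0.1, -0.7]
finger_gap: 39.2
grip_force: 60.8
[[597.49, -155.54, 110.75], [597.56, -155.59, 110.84], [597.56, -155.57, 110.86], [597.5, -155.56, 110.82]]
 d cm [-0.079, -0.058, 0.174] rot [-0.002, -0.0, 0.0] | t 14.8 pos [597.5, -155.5, 110.7] rpy [-179.87, -0.03, -11.47] F [0.2, -0.5, -0.5] M [-0.04, 0.01, -0.05] gap 39.19 grip 60.8
```

```bash
python3 -m handwheel '{"series": [[[-0.06,-0.06,0,0,0,0,0.3],[-0.06,-0.06,0.2,0,0,0,0.3],[-0.06,-0.06,0.4,0,0,0,0.3],[-0.06,-0.06,0.6,0,0,0,0.3],[-0.06,-0.06,0.8,0,0,0,0.3],[-0.06,-0.06,0.8,0,0,0,0.3]]]}' 60; python3 -c "
from h import *
delta((596.8,-154.8,79.5),-101.5)"
```

```text
time: 15.55
tool_pos: [596.6, -154.7, 102.0]
tcp_rot: [-179.9, 0.0, -11.5]
ft_force: [-0.3, -0.6, -1.2]
finger_gap: 39.4
grip_force: 60.8
 d cm [0.028, 0.014, 2.252] rot [-0.002, 0.001, 0.001] | t 15.55 pos [596.6, -154.7, 102.0] rpy [-179.87, 0.04, -11.47] F [-0.3, -0.6, -1.2] M [0.03, 0.04, 0.04] gap 39.36 grip 60.8
```

The shaft is in the bore with no force. I keep lowering slowly.

```bash
python3 -m handwheel '{"series": [[[0.02,0,0.25,0,0,0,0.3],[0.02,0,0.5,0,0,0,0.3],[0.02,0,0.75,0,0,0,0.3],[0.02,0,1.0,0,0,0,0.3],[0.02,0,1.2,0,0,0,0.3],[0.02,0,1.2,0,0,0,0.3]]]}' 60; python3 -c "
from h import *
delta((596.8,-154.8,79.5),-101.5)"; python3 -m handwheel '{"series": [[[0.0,0,0.2,0,0,0,0.3],[0.0,0,0.4,0,0,0,0.3],[0.0,0,0.6,0,0,0,0.3],[0.0,0,0.6,0,0,0,0.3]]]}' 60; python3 -c "
from h import *
delta((596.8,-154.8,79.5),-101.5)"
```

```text
time: 16.3
tool_pos: [596.8, -154.7, 90.1]
tcp_rot: [-179.9, 0.0, -11.5]
ft_force: [-0.1, -0.6, -0.8]
finger_gap: 39.2
grip_force: 60.8
 d cm [0.006, 0.014, 1.055] rot [-0.002, 0.001, 0.0] | t 16.3 pos [596.8, -154.7, 90.1] rpy [-179.87, 0.03, -11.47] F [-0.1, -0.6, -0.8] M [0.04, 0.01, -0.01] gap 39.16 grip 60.8
time: 16.8
tool_pos: [596.7, -154.6, 84.0]
tcp_rot: [-179.9, 0.0, -11.5]
ft_force: [1.1, -0.5, -0.1]
finger_gap: 39.5
grip_force: 60.8
 d cm [0.009, 0.016, 0.453] rot [-0.002, 0.001, 0.0] | t 16.8 pos [596.7, -154.6, 84.0] rpy [-179.87, 0.04, -11.47] F [1.1, -0.5, -0.1] M [-0.02, -0.02, -0.05] gap 39.48 grip 60.8
```

```bash
python3 -m handwheel '{"series": [[[0.0,0.01,0.15,0,0,0,0.3],[0.0,0.01,0.3,0,0,0,0.3],[0.0,0.01,0.45,0,0,0,0.3],[0.0,0.01,0.45,0,0,0,0.3],[0.0,0.01,0.45,0,0,0,0.3]]]}' 60; python3 - <<'E'
from h import *
delta((596.8,-154.8,79.5),-101.5)
n=np.mean([eyes.snapshot("top")["img"].astype(float) for _ in range(4)],0)[:,:,::-1]
s=np.mean([eyes.snapshot("scene")["img"].astype(float) for _ in range(4)],0)[:,:,::-1]
delta((596.8,-154.8,79.5),-101.5)
cv2.imwrite("pics/f1.png",np.hstack([crop(s,277,180,50,50,8),crop(n,347,193,50,50,8)]).clip(0,255).astype(np.uint8))
S=eyes.snapshot("scene");th=np.linspace(0,2*np.pi,73)
for z in(77,95):
    p=proj(S,np.c_[597.5+21*np.cos(th),-154.8+21*np.sin(th),0*th+z]);print(z,"bottom of rim, crop px:",((p-[277,180]+.5)*8).max(0).round(),((p-[277,180]+.5)*8).min(0).round())
E
```

```text
time: 17.42
tool_pos: [596.9, -154.8, 79.9]
tcp_rot: [-179.9, 0.0, -11.5]
ft_force: [0.9, 0.1, -1.1]
finger_gap: 39.5
grip_force: 60.8
 d cm [-0.012, 0.0, 0.035] rot [-0.002, 0.0, 0.001] | t 17.43 pos [596.9, -154.8, 79.9] rpy [-179.87, 0.01, -11.47] F [0.9, 0.1, -1.1] M [-0.03, 0.01, -0.02] gap 39.53 grip 60.8
 d cm [-0.013, 0.002, 0.038] rot [-0.002, 0.0, 0.0] | t 17.82 pos [596.9, -154.8, 79.9] rpy [-179.87, 0.01, -11.47] F [-0.1, 0.6, -0.1] M [0.02, -0.01, 0.02] gap 39.46 grip 60.8
77 bottom of rim, crop px: [296. 305.] [ 95. 212.]
95 bottom of rim, crop px: [295. 227.] [ 91. 136.]
```

View pics/f1.png

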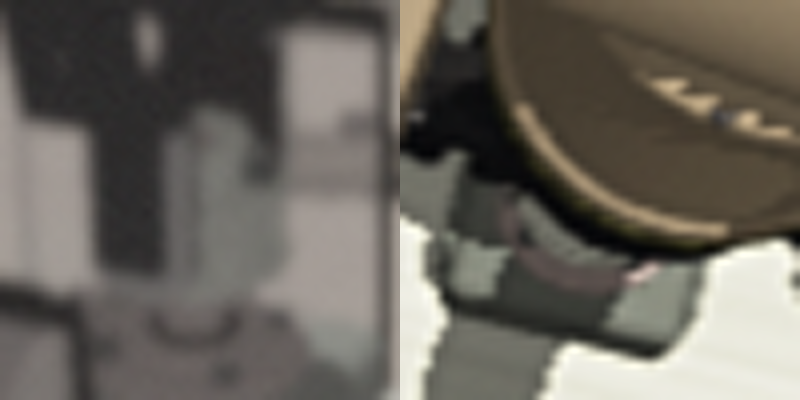

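The pulley is on the shaft, rim bottom near crop y 300 (model 305), under almost no force. I trim the last 0.4 mm, settle and hand in.

```bash
python3 -m handwheel '{"series": [[[-0.01,0,0.04,0,0,0,0.3],[-0.01,0,0.04,0,0,0,0.3],[-0.01,0,0.04,0,0,0,0.3],[-0.01,0,0.04,0,0,0,0.3],[-0.01,0,0.04,0,0,0,0.3],[-0.01,0,0.04,0,0,0,0.3],[-0.01,0,0.04,0,0,0,0.3],[-0.01,0,0.04,0,0,0,0.3]]]}' 60; python3 -c "
from h import *
delta((596.8,-154.8,79.5),-101.5); print(np.abs(status.sense()['qd']).max())
print(r.hand_in())"
```

```text
time: 18.88
tool_pos: [596.8, -154.8, 79.4]
tcp_rot: [-179.9, 0.0, -11.5]
ft_force: [-0.3, 0.9, -0.4]
finger_gap: 39.3
grip_force: 60.8
 d cm [-0.002, 0.002, -0.006] rot [-0.002, 0.0, 0.0] | t 18.88 pos [596.8, -154.8, 79.4] rpy [-179.87, 0.01, -11.47] F [-0.3, 0.9, -0.4] M [0.01, -0.01, 0.01] gap 39.34 grip 60.8
0.12295518361527036
the job is handed in; nothing more can be done
None
```

I turned the shaft's flat to the open front and slid the large pulley over it, set screw on the flat; the job was handed in at about 19 s with the pulley held level and still. "Flush" comes from the arm's height reading (about ±0.5 mm), because the gripper hid the hub from both cameras.

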